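# Tap the wedge of the holding board tight

### The arm

A 6-joint arm with a two-finger parallel gripper is mounted at the origin on a cart in front of the work surface, level with it; the furniture and walls round the work are solid. World frame = base frame: x ahead of the robot, y to its left, z up, the work surface at z = 0. Lengths are in mm, angles in rad, forces in N, time in s.
With the tool pointing down it reaches from about 350 to 775 mm from the base axis. Payload 5.5 kg.
Tool frame: the origin (TCP) lies at the very end of the fingers, on their centre line; the grasp point (between the pads) lies 19 mm behind it; z points along the fingers, y is the line along which they close (so a half turn about z gives the same grasp; the last joint's range is limited). The gripper opens to 85 mm and grips with 20 to 120 N. Pads are 22 mm wide; open, the fingers measure 114 mm over their backs; the gripper's body (76 mm by 85 mm) begins 54 mm behind the grasp point. The pads swing forward as they close: fully open they stand 13 mm farther back than shut.
Start: joints at [0.985, 0.313, 0.046, 1.304, 0, 1.431], TCP at [247.958, 518.834, 231.323] pointing down, gripper open.
Joint ranges: [-2.76, 2.76], [-0.86, 1.69], [-1.03, 1.26], [-2.2, 2.34], [-1.47, 1.5], [-3.14, 3.14]. Speed limits (rad/s): [2.57, 2.57, 3.14, 3.14, 3.14, 3.14].

### API

Orientations are given as a 3x3 rotation matrix whose columns are the frame's x, y, z axes.
In Python, from workcell import monitor, cams, ticket gives the robot as it stands. The module is installed in compiled form; this text tells all that it offers.
- The arm moves only by the shell command python3 -m pendant 'ROWS' [FORCE]. ROWS is JSON, a list of rows, each a list of 3 entries, a list of its own where there are three numbers: the turn, a rotation vector about the world's x, y, z in rad, then the shift along the world's x, y, z in m, then the closure, from 0 (fully open) to 1 (shut). In form: [[[ax, ay, az], [dx, dy, dz], claw], ...]. A call has 1 to 12 rows; each row shifts and turns the commanded pose from where the row before left it; what a row does not reach is not made up. A row lasts 1/10 s, in which the tool goes at most 50 mm and 8.59 degrees, less where a joint would pass 70% of its speed; a pose out of reach is approached as far as the arm can. A call is refused whole if a number of a shift passes 0.05 or a number of a turn 0.15, either way. A call with a gripper value outside its range is refused whole. The fingers move at their own pace and stop on an object; FORCE is the grip in N (left out, the last holds). Time passes only in rows, so rows that do not move let the fingers close. It gives the time, the measured TCP pose, the force, the opening and the grip force at its end, in the units of the state.
- monitor.get_state(): the state, without advancing time (a new reading comes with each control period).
- cams.read_camera(name): name is "scene" or "top" or "wrist"; returns the picture (420x560x3 uint8, blue, green, red); there is no depth.
- cams.camera_model(name): a dict with "vfov" (degrees; the focal length in pixels is half the picture's height over the tangent of half this angle, whatever the lens; pixels are square), "cx", "cy" (the principal point, pixels), "R" (3x3) and "t" (3): a world point X has camera coordinates R X + t; the wrist camera has in their place "mount" (4x4, takes a point from camera to tool coordinates, whose origin is the TCP and whose axes are the flange's). Camera axes: x right, y down, z forward; pixel columns grow to the right and rows downward; lengths in mm; the calibration is good to about 2 mm. A picture is of the moment at which its call begins: read the wrist's pose just before it. camera_model takes no time and is no camera call.
- ticket.sign_off(): hands the job in; it is judged then, once.
The state is a dict: "time_s": time; "joint_pos": joint angles; "qvel": joint speeds; "tau": joint torques, N m; "position": TCP position; "eef_rot": TCP orientation; "wrist_force": force on the tool from outside, world axes, zero at the start; "wrist_torque": the same for the moment, N m; "finger_gap": finger opening in mm; "gripper_force": force on a finger pad.
Only numpy, scipy, OpenCV 4.12 (cv2) and the standard library are available. Lean on these libraries where they do the work, as an engineer would, in place of code of your own. Each camera call takes 0.05 s, during which the arm holds its last target. There are 200 camera calls.

### The job

The pen blank in the holding board is not clamped yet. Pick up the tack hammer that lies beside the carving tools on the right and, with at least two separate taps of its head on the wedge's projecting end, drive the yellow wedge in until it stops advancing and sits tight; do not push the wedge with the gripper itself. Then lay the hammer flat on the table and let go.

Things in the scene. Friction and masses are not known exactly. Their poses are not given: they have to be found in the camera images.
- tack_hammer: Hammer, steel head, orange-brown handle, 177 mm long, 18 thick, 0.21 kg, flat on the table on the right near a chisel and a gouge, head away from the robot. Origin: underside, mid-length; z up. Handle along y, -72 to +88 mm, at x -3 to +14 (centre line 5.5). Head at y -88 to -70 runs along x, -36 to +36; both end faces can strike. Grip across the handle at y = -30, near the centre of mass
- wedge: Yellow wedge, 130 mm long, 28 high, 26 wide at the thick end, 12 at the tip; slides only along its length in the board's guide, friction 6 N, stays where left. Origin: centre of the thick end face (strike here, 44 mm above the table), which projects to the robot's right. y axis: driving direction (to the left); z up. Starts 25 to 40 mm short of tight. When tight it stands 25 mm out of the board
- wedge_home (a point): Where the centre of the wedge's thick end face lies when the wedge is tight, a hard stop; same axes as the wedge. The wooden holding board round it is fixed: 125 x 160 mm, top 30 mm above the table, rail up to 65 mm; it lies at y = 20 to 190 mm of this frame, with free space at smaller y

How it is judged:
By the outcome, as a careful person would: the job done as asked, in the order asked, and still so for the second after the job is handed in, with the robot touching nothing.
It also fails if it takes over 51 s, if anything falls off the work surface, if the arm or the gripper's body presses on something with over 40 N, if the wrist force passes 120 N, or if a joint passes its speed limit or range.

## Working session

There is one attempt and no reset: what is moved stays moved. The work goes in short steps, Python scripts to look and compute and a shell command to move; the robot and the scene stay as the last step left them, time stands still between calls to the robot, and variables do not carry over. Pictures are saved under pics/ and viewed, at most 10 in all, crops included, and the job is handed in when it is done.

```bash
mkdir -p pics; python3 - <<'E'
from workcell import monitor,cams
import cv2,numpy as np
for n in("scene","top"):
    m=cams.camera_model(n);print(n,m)
    cv2.imwrite(f"pics/{n}0.png",cams.read_camera(n))
s=monitor.get_state();print(s)
print(cams.camera_model("wrist"))
E
```

```text
scene {'vfov': 47.90098664117492, 'cx': 283.25444582073953, 'cy': 206.7828571571088, 'R': array([[-0.52694153, -0.84963777,  0.02117271],
       [-0.43555195,  0.24856775, -0.8651639 ],
       [ 0.72981307, -0.46511261, -0.50104205]]), 't': array([204.68621976, 351.84980403, 432.7576458 ])}
top {'vfov': 49.09047616314905, 'cx': 282.042822626613, 'cy': 207.07132044994046, 'R': array([[-0.00702188, -0.99993568,  0.00890626],
       [-0.98594162,  0.00543615, -0.16700169],
       [ 0.16694254, -0.00995372, -0.98591638]]), 't': array([-141.6758361 ,  598.91250726,  945.20197857])}
{'time_s': 0.1, 'joint_pos': array([ 9.85425130e-01,  3.13945568e-01,  4.50865756e-02,  1.30361444e+00,
       -1.65490760e-05,  1.43118338e+00]), 'qvel': array([ 0.00091423, -0.00128356,  0.00171535,  0.00037905, -0.00077427,
        0.00190234]), 'tau': array([ 2.22003961e-03, -4.81726313e+01,  2.99243367e+01,  1.27906559e-02,
       -1.67527519e-04, -1.18772064e-05]), 'position': array([247.6672055 , 518.41235215, 230.48406258]), 'eef_rot': array([[-9.02283920e-01,  4.31141386e-01, -9.12821410e-04],
       [ 4.31142298e-01,  9.02282849e-01, -1.40702218e-03],
       [ 2.16997607e-04, -1.66308941e-03, -9.99998594e-01]]), 'wrist_force': array([-0.46875609, -0.03083263,  0.20482626]), 'wrist_torque': array([0.05534369, 0.00385338, 0.0177524 ]), 'gripper_force': 0.0, 'finger_gap': 85.27725523565114}
{'vfov': 59.05892811085845, 'cx': 278.1936283245623, 'cy': 209.35090228296963, 'mount': array([[-3.92701855e-05, -9.61402172e-01, -2.75146983e-01,
         7.09948984e+01],
       [ 9.99999936e-01,  6.03652491e-05, -3.53649033e-04,
        -3.66332766e-01],
       [ 3.56608265e-04, -2.75146980e-01,  9.61402108e-01,
        -1.43940217e+02],
       [ 0.00000000e+00,  0.00000000e+00,  0.00000000e+00,
         1.00000000e+00]])}
```

View pics/top0.png

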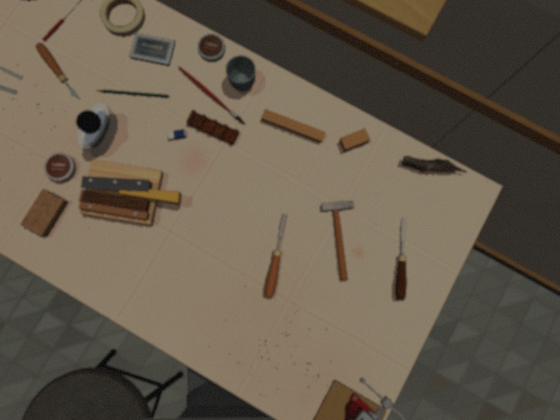

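View pics/scene0.png

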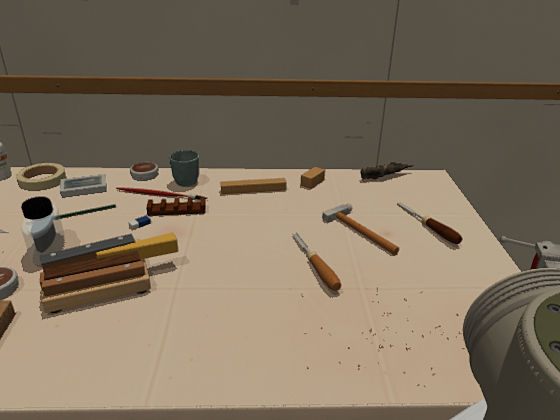

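Top view: hammer head at about (337,205), handle running to (344,279); the wedge's thick end at about (180,198), board around (80–160,165–222). The scene view agrees: wedge end (177,243), hammer head (338,213), handle end (396,248).

```bash
cat > h.py <<'E'
from workcell import monitor,cams
import cv2,numpy as np
np.set_printoptions(precision=3,suppress=True)
def cam(n,st=None):
    m=cams.camera_model(n); f=210/np.tan(np.radians(m["vfov"]/2))
    if "R" in m: R,t=m["R"],m["t"]; return f,m["cx"],m["cy"],R.T,-R.T@t
    M=m["mount"]; Rt=st["eef_rot"]
    return f,m["cx"],m["cy"],Rt@M[:3,:3],st["position"]+Rt@M[:3,3]
def ray(c,uv,z):
    f,cx,cy,R,o=c; d=R@np.array([(uv[0]-cx)/f,(uv[1]-cy)/f,1]); return o+d*(z-o[2])/d[2]
def proj(c,X):
    f,cx,cy,R,o=c; p=R.T@(np.asarray(X,float)-o); return np.array([cx+f*p[0]/p[2],cy+f*p[1]/p[2]])
E
python3 - <<'E'
from h import *
im=cv2.imread("pics/top0.png");c=cam("top")
hsv=cv2.cvtColor(im,cv2.COLOR_BGR2HSV)
def blob(mask,roi):
    x0,y0,x1,y1=roi; m=np.zeros_like(mask); m[y0:y1,x0:x1]=mask[y0:y1,x0:x1]
    n,l,s,ce=cv2.connectedComponentsWithStats(m); i=1+np.argmax(s[1:,4])
    return cv2.minAreaRect(np.argwhere(l==i)[:,::-1].astype(np.float32)),s[i,4]
for name,mk,roi,z in[("wedge",cv2.inRange(hsv,(15,170,110),(30,255,255)),(130,170,200,220),58),
  ("handle",cv2.inRange(hsv,(0,130,60),(18,255,255)),(315,195,365,290),14),
  ("head",cv2.inRange(hsv,(0,0,40),(180,70,150)),(312,195,360,216),18)]:
    r,a=blob(mk,roi); b=cv2.boxPoints(r)
    print(name,a,r); print(np.array([ray(c,p,z) for p in b]))
rois=[im[160:230,70:190],im[190:290,300:360]]
cv2.imwrite("pics/crop.png",np.hstack([cv2.resize(rois[0],(600,350),interpolation=cv2.INTER_CUBIC),cv2.resize(rois[1],(200,350),interpolation=cv2.INTER_CUBIC)]))
E
```

```text
wedge 105 ((146.97396850585938, 192.91908264160156), (33.52861022949219, 7.754916667938232), 8.746162414550781)
[[626.759 182.462  58.   ]
 [643.629 180.734  58.   ]
 [632.017 108.887  58.   ]
 [615.201 110.819  58.   ]]
handle 374 ((338.9395751953125, 244.7035369873047), (69.84315490722656, 5.906489372253418), 82.56858825683594)
[[ 595.946 -256.89    14.   ]
 [ 597.613 -270.114   14.   ]
 [ 443.648 -285.769   14.   ]
 [ 442.082 -272.865   14.   ]]
head 952 ((335.4999694824219, 205.0), (46.99999237060547, 19.999996185302734), -0.0)
[[ 585.266 -212.563   18.   ]
 [ 630.781 -213.378   18.   ]
 [ 630.223 -319.316   18.   ]
 [ 584.67  -317.721   18.   ]]
```

View pics/crop.png

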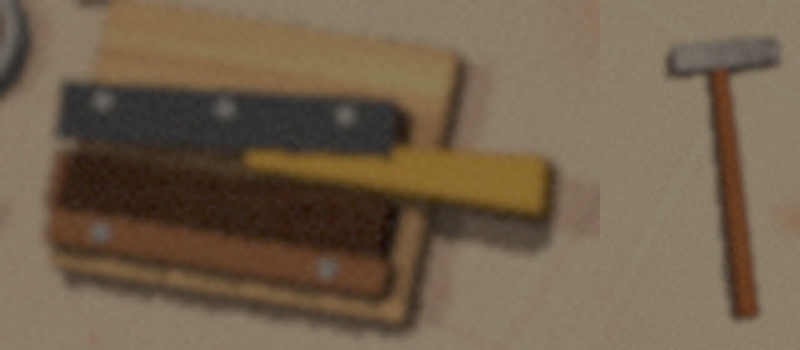

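```bash
python3 - <<'E'
from h import *
c=cam("top")
cr=lambda u,v:(70+u/5,160+v/5)
P=lambda u,v,z:ray(c,cr(u,v),z)[:2]
ang=lambda a,b:np.degrees(np.arctan2(*(b-a)))
for n,a,b,z in[("wedge up",(548,158),(400,152),58),("wedge low",(545,212),(400,189),58),("rail up",(395,102),(62,82),65),("rail low",(390,155),(60,139),65),("board top",(458,55),(105,5),30),("board right",(458,55),(405,325),30)]:
    A,B=P(*a,z),P(*b,z); print(n,A,B,"dir from +y toward +x deg",ang(A,B))
E
```

```text
wedge up [631.922  75.575] [634.897 139.422] dir from +y toward +x deg 2.6674097366925666
wedge low [608.236  76.149] [618.636 138.759] dir from +y toward +x deg 9.431602672700096
rail up [655.406 140.49 ] [664.934 283.763] dir from +y toward +x deg 3.8046789166651314
rail low [632.148 141.669] [639.877 282.983] dir from +y toward +x deg 3.130283307717845
board top [684.898 123.24 ] [708.708 282.021] dir from +y toward +x deg 8.528005336573017
board right [684.898 123.24 ] [563.283 141.97 ] dir from +y toward +x deg -81.24461202990399
```

```bash
python3 -m pendant '[[[0,0,0.023],[0.013,-0.033,0],0],[[0,0,0.023],[0.013,-0.033,0],0],[[0,0,0.023],[0.013,-0.033,0],0],[[0,0,0.023],[0.013,-0.033,0],0],[[0,0,0.023],[0.013,-0.033,0],0],[[0,0,0.023],[0.013,-0.033,0],0],[[0,0,0.023],[0.013,-0.033,0],0],[[0,0,0.023],[0.013,-0.033,0],0],[[0,0,0.023],[0.013,-0.033,0],0],[[0,0,0.023],[0.013,-0.033,0],0],[[0,0,0.023],[0.013,-0.033,0],0],[[0,0,0.023],[0.013,-0.033,0],0]]' && python3 -m pendant '[[[0,0,0.023],[0.013,-0.033,0],0],[[0,0,0.023],[0.013,-0.033,0],0],[[0,0,0.023],[0.013,-0.033,0],0],[[0,0,0.023],[0.013,-0.033,0],0],[[0,0,0.023],[0.013,-0.033,0],0],[[0,0,0.023],[0.013,-0.033,0],0],[[0,0,0.023],[0.013,-0.033,0],0],[[0,0,0.023],[0.013,-0.033,0],0],[[0,0,0.023],[0.013,-0.033,0],0],[[0,0,0.023],[0.013,-0.033,0],0],[[0,0,0.023],[0.013,-0.033,0],0],[[0,0,0],[0,0,0],0]]'
python3 - <<'E'
from h import *
cv2.imwrite("pics/w1.png",cams.read_camera("wrist"))
s=monitor.get_state();print(s["time_s"],s["position"],s["eef_rot"])
np.savez("pics/w1.npz",position=s["position"],eef_rot=s["eef_rot"])
E
```

```text
time_s: 1.3
position: [404.0, 121.4, 231.1]
eef_rot: [[-0.986, 0.168, -0.0], [0.168, 0.986, 0.0], [0.0, 0.0, -1.0]]
wrist_force: [1.3, 0.1, -0.7]
finger_gap: 85.4
gripper_force: 0.0
time_s: 2.5
position: [547.9, -244.1, 229.8]
eef_rot: [[-0.997, -0.08, -0.0], [-0.08, 0.997, -0.001], [0.0, -0.001, -1.0]]
wrist_force: [0.3, 0.9, 0.2]
finger_gap: 85.6
gripper_force: 0.0
2.55 [ 546.952 -241.903  229.928] [[-0.997 -0.08  -0.001]
 [-0.08   0.997  0.001]
 [ 0.001  0.001 -1.   ]]
```

View pics/w1.png

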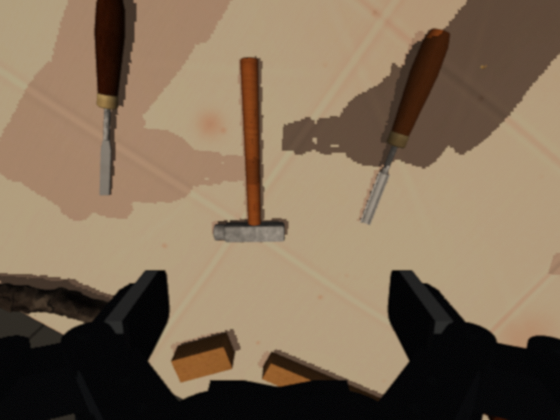

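Wrist view: handle from (249,58) to (254,225), head from (214,233) to (286,233), both chisel and gouge clear of the handle by 100+ px.

```bash
python3 - <<'E'
from h import *
s=np.load("pics/w1.npz");c=cam("wrist",s)
im=cv2.imread("pics/w1.png");hsv=cv2.cvtColor(im,cv2.COLOR_BGR2HSV)
m=cv2.inRange(hsv,(0,150,50),(18,255,255));z=np.zeros_like(m);z[50:228,235:268]=m[50:228,235:268]
r=cv2.minAreaRect(np.argwhere(z)[:,::-1].astype(np.float32));b=cv2.boxPoints(r);print(r,b)
W=np.array([ray(c,p,12) for p in b])[:,:2]
lo=W[np.argsort(W[:,0])];e=lo[:2].mean(0);h=lo[2:].mean(0)
d=(h-e)/np.linalg.norm(h-e);print("end",e,"headside",h,np.linalg.norm(h-e),"yaw tool y deg",90+np.degrees(np.arctan2(d[1],d[0])))
print("head ends",ray(c,(214,233),12),ray(c,(286,233),12), "front/back",ray(c,(250,243),12),ray(c,(250,224),12))
g=h-d*40;print("grip",g, "from head; from end",e+d*118)
st=monitor.get_state();R=st["eef_rot"];print("now",st["position"],"yaw",np.degrees(np.arctan2(R[1,1],R[0,1])))
E
```

```text
((250.76695251464844, 141.4447021484375), (167.21853637695312, 16.43413734436035), 88.60282135009766) [[240.514  58.061]
 [256.943  57.66 ]
 [261.02  224.829]
 [244.591 225.229]]
end [ 438.379 -277.03 ] headside [ 597.773 -263.483] 159.96930423311775 yaw tool y deg 94.85790291542486
head ends [ 609.628 -302.927   12.   ] [ 603.695 -228.738   12.   ] front/back [ 617.679 -265.182   12.   ] [ 596.893 -266.421   12.   ]
grip [ 557.917 -266.87 ] from head; from end [ 555.955 -267.037]
now [ 546.952 -241.903  229.928] yaw 94.6071634229384
```

```bash
python3 -m pendant '[[[0,0,0.005],[0.002,-0.005,-0.036],0],[[0,0,0],[0.002,-0.005,-0.036],0],[[0,0,0],[0.002,-0.005,-0.036],0],[[0,0,0],[0.002,-0.005,-0.036],0],[[0,0,0],[0.002,-0.005,-0.036],0],[[0,0,0],[0,0,0],0],[[0,0,0],[0,0,0],0]]'
python3 - <<'E'
from h import *
s=monitor.get_state();print(s["time_s"],s["position"],s["eef_rot"])
im=cams.read_camera("wrist");cv2.imwrite("pics/w2.png",im)
c=cam("wrist",s);hsv=cv2.cvtColor(im,cv2.COLOR_BGR2HSV)
m=cv2.inRange(hsv,(0,150,50),(18,255,255))
for x in(520,535,550,560,570):
    v0=proj(c,(x,-267,12)); row=m[int(v0[1])]; u=np.flatnonzero(row[int(v0[0])-60:int(v0[0])+60])+int(v0[0])-60
    if len(u):print(x,v0,len(u),ray(c,(u.mean(),int(v0[1])),12))
E
```

```text
time_s: 3.25
position: [556.2, -263.8, 51.4]
eef_rot: [[-0.996, -0.089, -0.002], [-0.089, 0.996, 0.002], [0.002, 0.002, -1.0]]
wrist_force: [-0.2, -0.9, 0.1]
finger_gap: 85.0
gripper_force: 0.0
3.25 [ 556.172 -263.774   51.396] [[-0.996 -0.089 -0.002]
 [-0.089  0.996  0.002]
 [ 0.002  0.002 -1.   ]]
520 [277.702 175.47 ] 29 [ 520.236 -272.365   12.   ]
535 [275.117 204.243] 28 [ 535.215 -270.898   12.   ]
550 [272.64  231.805] 4 [ 549.781 -269.586   12.   ]
560 [271.045 249.545] 25 [ 559.833 -268.635   12.   ]
570 [269.495 266.8  ] 24 [ 569.581 -267.571   12.   ]
```

View pics/w2.png

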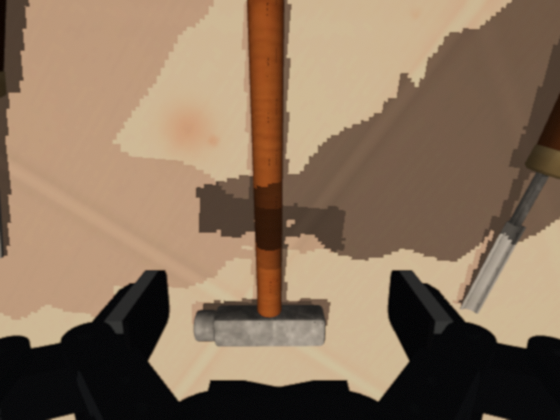

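The handle lies 5 mm right (−y) of the TCP, yaw nearly aligned; head is at (195–325, 305–345). Correct, descend, and close.

```bash
python3 -m pendant '[[[0,0,0.008],[0.001,-0.005,-0.016],0],[[0,0,0],[0,0,-0.016],0],[[0,0,0],[0,0,-0.015],0],[[0,0,0],[0,0,0],0.3],[[0,0,0],[0,0,0],0.6],[[0,0,0],[0,0,0],1],[[0,0,0],[0,0,0],1],[[0,0,0],[0,0,0],1],[[0,0,0],[0,0,0],1],[[0,0,0],[0,0,0],1],[[0,0,0],[0,0,0],1],[[0,0,0],[0,0,0],1]]' 100
```

```text
time_s: 4.5
position: [558.6, -270.5, 5.8]
eef_rot: [[-0.995, -0.096, 0.002], [-0.096, 0.995, -0.001], [-0.001, -0.001, -1.0]]
wrist_force: [-0.9, 1.7, 6.1]
finger_gap: 10.3
gripper_force: 98.1
```

```bash
python3 -m pendant '[[[0,0,0],[0,0,0.02],1],[[0,0,0],[0,0,0.03],1],[[0,0,0],[0,0,0.03],1],[[0,0,0],[0,0,0.03],1],[[0,0,0],[0,0,0],1],[[0,0,0],[0,0,0],1]]'
python3 - <<'E'
from h import *
s=monitor.get_state();print(s["position"],s["wrist_force"],s["wrist_torque"])
im=cams.read_camera("wrist")
sc=cams.read_camera("scene")
cv2.imwrite("pics/w3.png",np.hstack([cv2.resize(im[180:420,100:460],(540,360)),cv2.resize(sc[130:310,250:380],(260,360))]))
cv2.imwrite("pics/w3f.png",im);np.savez("pics/w3.npz",position=s["position"],eef_rot=s["eef_rot"])
E
```

```text
time_s: 5.1
position: [558.3, -270.4, 114.7]
eef_rot: [[-0.995, -0.096, 0.001], [-0.096, 0.995, -0.001], [-0.001, -0.001, -1.0]]
wrist_force: [-1.0, -0.0, -2.8]
finger_gap: 10.5
gripper_force: 98.7
[ 558.261 -270.374  114.731] [-1.034 -0.011 -2.837] [0.018 0.016 0.04 ]
```

View pics/w3.png

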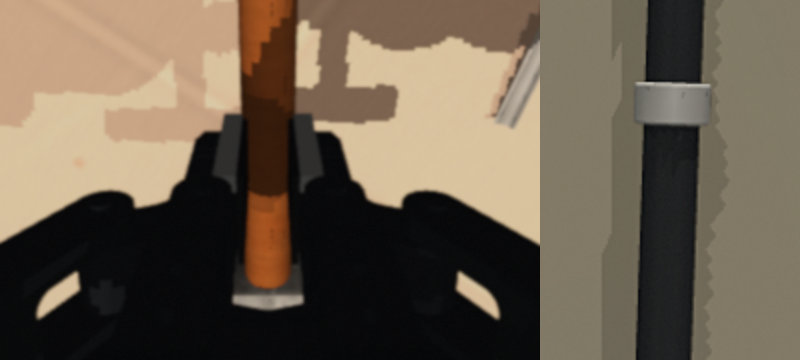

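The hammer is held by its neck between the pads, straight along the tool; the head is just hidden behind the fingers.

```bash
python3 - <<'E'
from h import *
class D(dict):pass
s={"position":np.array([556.172,-263.774,51.396]),"eef_rot":np.array([[-.996,-.089,-.002],[-.089,.996,.002],[.002,.002,-1]])}
c=cam("wrist",s)
pts=[ray(c,p,z) for p,z in(((325,308),18),((323,345),9),((195,312),14),((195,340),9),((268,307),18),((268,346),9))]
print(np.array(pts))
ex=np.array([-.096,.995]);ey=np.array([-.995,-.096]);g=np.array([558.6,-270.5])
for p in pts:print((p[:2]-g)@ex,(p[:2]-g)@ey)
# target TCP
a=np.radians(4.5);fx=np.array([np.sin(a),np.cos(a)]);fy=np.array([-np.cos(a),np.sin(a)])
for st in(0,15,60): print(st, np.array([620,76])-fx*(st+30.5)-fy*-48)
E
```

```text
[[ 588.653 -235.314   18.   ]
 [ 618.097 -231.707    9.   ]
 [ 599.719 -305.724   14.   ]
 [ 621.232 -306.189    9.   ]
 [ 590.735 -265.939   18.   ]
 [ 621.571 -263.634    9.   ]]
32.125443148509405 -33.28061041118549
32.88683138740424 -62.92399080448707
-38.995757020278674 -37.53197343357329
-41.52297520050089 -58.89321893608386
1.4527692926143354 -32.41240053924299
0.7867551176049483 -63.31504317523867
0 [569.755  49.36 ]
15 [568.578  34.406]
60 [565.047 -10.455]
```

```bash
python3 -m pendant '[[[0,0,-0.0175],[0.0007,0.02,0],1],[[0,0,-0.0175],[0.0007,0.028,0],1],[[0,0,-0.0175],[0.0007,0.028,0],1],[[0,0,-0.0175],[0.0007,0.028,0],1],[[0,0,-0.0175],[0.0007,0.028,0],1],[[0,0,-0.0175],[0.0007,0.028,0],1],[[0,0,-0.0175],[0.0007,0.028,0],1],[[0,0,-0.0175],[0.0007,0.028,0],1],[[0,0,-0.0175],[0.0007,0.024,0],1],[[0,0,-0.0175],[0.0007,0.02,0],1],[[0,0,0],[0,0,0],1],[[0,0,0],[0,0,0],1]]' 120
python3 -m pendant '[[[0,0,0],[0,0,-0.019],1],[[0,0,0],[0,0,-0.019],1],[[0,0,0],[0,0,-0.019],1],[[0,0,0],[0,0,-0.017],1],[[0,0,0],[0,0,0],1],[[0,0,0],[0,0,0],1]]'
python3 - <<'E'
from h import *
s=monitor.get_state();print(s["position"])
t=cams.read_camera("top");sc=cams.read_camera("scene")
cv2.imwrite("pics/t4.png",np.hstack([cv2.resize(t[150:250,90:290],(400,200),interpolation=2),cv2.resize(sc[190:290,90:290],(400,200),interpolation=2)]))
cv2.imwrite("pics/t4f.png",t);cv2.imwrite("pics/s4f.png",sc)
E
```

```text
time_s: 6.4
position: [564.0, -9.9, 112.9]
eef_rot: [[-0.997, 0.077, -0.003], [0.077, 0.997, 0.0], [0.003, -0.0, -1.0]]
wrist_force: [-0.3, 0.3, -1.6]
finger_gap: 9.5
gripper_force: 121.8
time_s: 7.0
position: [564.4, -11.0, 39.9]
eef_rot: [[-0.997, 0.08, -0.002], [0.08, 0.997, 0.0], [0.002, 0.0, -1.0]]
wrist_force: [0.1, -0.2, -1.1]
finger_gap: 9.7
gripper_force: 121.8
[564.445 -10.987  39.898]
```

View pics/t4.png

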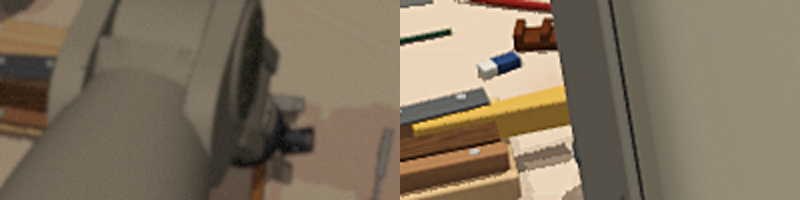

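Both views are blocked by the arm (the wedge's body is still visible at (480,115) of the crop, its end hidden), so I rely on geometry and force. First tap.

```bash
python3 -m pendant '[[[0,0,0],[0.0016,0.02,0],1],[[0,0,0],[0.0016,0.02,0],1],[[0,0,0],[0.0016,0.02,0],1],[[0,0,0],[0.001,0.013,0],1]]'; python3 - <<'E'
from h import *
s=monitor.get_state();print(s["position"],s["wrist_force"])
E
python3 -m pendant '[[[0,0,0],[-0.0016,-0.02,0],1],[[0,0,0],[-0.0008,-0.01,0],1],[[0,0,0],[0,0,0],1]]'
python3 - <<'E'
from h import *
s=monitor.get_state();print(s["position"],s["eef_rot"][:,1])
cv2.imwrite("pics/s5f.png",cams.read_camera("scene"))
a=cv2.imread("pics/s4f.png");b=cv2.imread("pics/s5f.png")
ca=cam("scene")
for im in(a,b):
    h=cv2.cvtColor(im,cv2.COLOR_BGR2HSV);m=cv2.inRange(h,(18,150,90),(32,255,255));m[:225]=0;m[275:]=0;m[:,:90]=0;m[:,185:]=0
    p=np.argwhere(m);print(len(p),p[:,1].min(),p[:,1].max())
E
```

```text
time_s: 7.5
position: [571.3, 62.0, 41.5]
eef_rot: [[-0.997, 0.08, 0.001], [0.08, 0.997, -0.004], [-0.002, -0.004, -1.0]]
wrist_force: [-2.1, -8.1, -0.4]
finger_gap: 9.5
gripper_force: 122.2
[571.254  62.027  41.47 ] [-2.145 -8.092 -0.427]
time_s: 7.8
position: [568.8, 31.6, 41.0]
eef_rot: [[-0.997, 0.081, 0.001], [0.081, 0.997, -0.0], [-0.001, 0.0, -1.0]]
wrist_force: [-0.2, -0.4, -1.7]
finger_gap: 9.5
gripper_force: 121.8
[568.836  31.606  40.963] [0.081 0.997 0.   ]
986 96 174
779 90 161
```

```bash
python3 -m pendant '[[[0,0,0],[0.0016,0.02,0],1],[[0,0,0],[0.0016,0.02,0],1]]'
python3 -m pendant '[[[0,0,0],[-0.0016,-0.02,0],1],[[0,0,0],[-0.0008,-0.005,0],1],[[0,0,0],[0,0,0],1]]'
python3 -m pendant '[[[0,0,0],[0.0016,0.02,0],1],[[0,0,0],[0.0008,0.007,0],1],[[0,0,0],[0.0002,0.003,0],1]]'
```

```text
time_s: 8.05
position: [571.3, 71.6, 40.4]
eef_rot: [[-0.997, 0.082, -0.001], [0.082, 0.997, -0.003], [0.0, -0.003, -1.0]]
wrist_force: [-0.6, -10.2, 0.1]
finger_gap: 9.7
gripper_force: 122.3
time_s: 8.35
position: [569.1, 47.4, 40.4]
eef_rot: [[-0.997, 0.08, 0.0], [0.08, 0.997, 0.0], [0.0, 0.0, -1.0]]
wrist_force: [-0.2, -0.8, -1.7]
finger_gap: 9.2
gripper_force: 121.8
time_s: 8.65
position: [571.4, 77.1, 40.3]
eef_rot: [[-0.997, 0.079, -0.001], [0.079, 0.997, -0.003], [0.001, -0.003, -1.0]]
wrist_force: [-1.6, -7.1, -0.6]
finger_gap: 9.6
gripper_force: 122.1
```

```bash
python3 -m pendant '[[[0,0,0],[-0.0016,-0.02,0],1],[[0,0,0],[0,0,0],1],[[0,0,0],[0.0014,0.018,0],1],[[0,0,0],[0.0003,0.004,0],1],[[0,0,0],[0.0002,0.002,0],1]]'
python3 -m pendant '[[[0,0,0],[0.0002,0.002,0],1]]'
python3 -m pendant '[[[0,0,0],[0.0002,0.002,0],1]]'
```

```text
time_s: 9.15
position: [572.0, 81.1, 40.3]
eef_rot: [[-0.997, 0.079, -0.0], [0.079, 0.997, -0.003], [0.0, -0.003, -1.0]]
wrist_force: [0.1, -6.7, -1.9]
finger_gap: 9.6
gripper_force: 122.0
time_s: 9.25
position: [572.1, 82.7, 40.3]
eef_rot: [[-0.997, 0.079, -0.0], [0.079, 0.997, -0.003], [0.0, -0.003, -1.0]]
wrist_force: [-0.8, -5.8, -0.7]
finger_gap: 9.6
gripper_force: 122.0
time_s: 9.35
position: [571.9, 84.1, 40.2]
eef_rot: [[-0.997, 0.08, -0.001], [0.08, 0.997, -0.004], [0.001, -0.004, -1.0]]
wrist_force: [-2.2, -10.7, -0.2]
finger_gap: 9.3
gripper_force: 122.3
```

```bash
python3 -m pendant '[[[0,0,0],[-0.0016,-0.02,0],1],[[0,0,0],[0,0,0],1],[[0,0,0],[0.0015,0.019,0],1],[[0,0,0],[0.0002,0.003,0],1],[[0,0,0],[0,0,0],1]]'
python3 -m pendant '[[[0,0,0],[0.0002,0.002,0],1],[[0,0,0],[0,0,0],1]]'
```

```text
time_s: 9.85
position: [572.1, 84.6, 40.2]
eef_rot: [[-0.997, 0.082, -0.001], [0.082, 0.997, -0.008], [0.0, -0.008, -1.0]]
wrist_force: [-1.6, -13.9, -0.1]
finger_gap: 9.4
gripper_force: 122.7
time_s: 10.05
position: [571.9, 85.1, 40.1]
eef_rot: [[-0.997, 0.083, -0.002], [0.084, 0.996, -0.01], [0.001, -0.01, -1.0]]
wrist_force: [-2.2, -19.4, 0.2]
finger_gap: 9.3
gripper_force: 123.3
```

```bash
python3 -m pendant '[[[0,0,0],[-0.0016,-0.02,0],1],[[0,0,0],[0,0,0],1],[[0,0,0],[0.0015,0.019,0],1],[[0,0,0],[0.0002,0.005,0],1],[[0,0,0],[0,0,0],1]]'
python3 -m pendant '[[[0,0,0],[-0.0016,-0.02,0],1],[[0,0,0],[-0.004,-0.05,0],1],[[0,0,0],[-0.003,-0.04,0.01],1],[[0,0,0],[0,-0.03,0.03],1],[[0,0,0],[0,-0.03,0.03],1],[[0,0,0],[0,-0.04,0],1],[[0,0,0],[0,-0.04,0],1],[[0,0,0],[0,0,0],1],[[0,0,0],[0,0,0],1]]'
python3 - <<'E'
from h import *
t=cams.read_camera("top");sc=cams.read_camera("scene")
cv2.imwrite("pics/t6.png",np.hstack([cv2.resize(t[160:230,70:190],(400,233),interpolation=2),cv2.resize(sc,(400,300))[0:233]]));cv2.imwrite("pics/t6f.png",t)
E
```

```text
time_s: 10.55
position: [571.4, 86.3, 40.0]
eef_rot: [[-0.996, 0.086, -0.003], [0.086, 0.996, -0.018], [0.002, -0.018, -1.0]]
wrist_force: [-4.6, -30.4, 1.5]
finger_gap: 9.7
gripper_force: 125.1
time_s: 11.45
position: [564.4, -155.9, 110.2]
eef_rot: [[-0.997, 0.08, 0.0], [0.08, 0.997, 0.001], [-0.0, 0.001, -1.0]]
wrist_force: [-0.3, -0.1, -2.0]
finger_gap: 9.5
gripper_force: 121.9
```

View pics/t6.png

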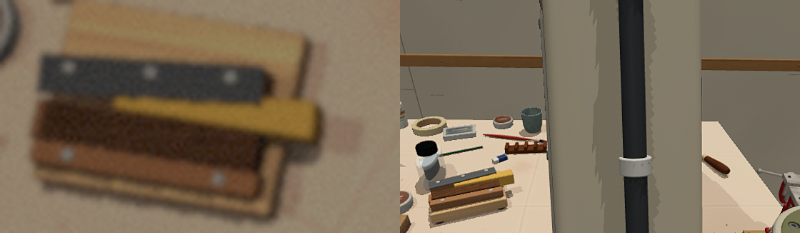

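Wedge end moved from px u=179 to about 165 (≈30 mm), and stands about 25 mm out; force climbs with no advance, so it is tight. Return the hammer to its old place.

```bash
python3 -m pendant '[[[0,0,0.035],[-0.001,-0.02,0],1],[[0,0,0.035],[-0.001,-0.025,0],1],[[0,0,0.035],[-0.001,-0.025,0],1],[[0,0,0.035],[-0.001,-0.025,0],1],[[0,0,0.035],[-0.001,-0.02,0],1],[[0,0,0],[0,0,-0.03],1],[[0,0,0],[0,0,-0.03],1],[[0,0,0],[0,0,-0.02],1],[[0,0,0],[0,0,-0.012],1],[[0,0,0],[0,0,-0.005],1],[[0,0,0],[0,0,0],1],[[0,0,0],[0,0,0],1]]'
python3 -m pendant '[[[0,0,0],[0,0,-0.003],1],[[0,0,0],[0,0,-0.002],1],[[0,0,0],[0,0,0],1],[[0,0,0],[0,0,0],1]]'
```

```text
time_s: 12.75
position: [560.2, -271.0, 14.4]
eef_rot: [[-0.995, -0.097, 0.002], [-0.097, 0.995, -0.001], [-0.001, -0.001, -1.0]]
wrist_force: [0.8, -0.3, -2.0]
finger_gap: 9.6
gripper_force: 121.9
time_s: 13.15
position: [559.3, -271.1, 8.4]
eef_rot: [[-0.995, -0.096, 0.0], [-0.096, 0.995, 0.0], [-0.0, 0.0, -1.0]]
wrist_force: [-0.1, 0.2, -1.2]
finger_gap: 9.5
gripper_force: 121.9
```

```bash
python3 -m pendant '[[[0,0,0],[0,0,-0.001],1],[[0,0,0],[0,0,-0.001],1],[[0,0,0],[0,0,0],1]]'
python3 -m pendant '[[[0,0,0],[0,0,-0.001],1],[[0,0,0],[0,0,0],1]]'
```

```text
time_s: 13.45
position: [559.1, -271.0, 6.1]
eef_rot: [[-0.995, -0.096, -0.0], [-0.096, 0.995, 0.0], [0.0, 0.0, -1.0]]
wrist_force: [0.6, 0.4, -1.2]
finger_gap: 9.6
gripper_force: 121.9
time_s: 13.65
position: [559.2, -271.0, 5.9]
eef_rot: [[-0.995, -0.096, 0.0], [-0.096, 0.995, -0.0], [-0.0, -0.0, -1.0]]
wrist_force: [-2.2, 0.4, 3.0]
finger_gap: 9.9
gripper_force: 122.6
```

```bash
python3 -m pendant '[[[0,0,0],[0,0,0],0.7],[[0,0,0],[0,0,0],0.4],[[0,0,0],[0,0,0],0],[[0,0,0],[0,0,0],0],[[0,0,0],[0,0,0],0],[[0,0,0],[0,0,0.02],0],[[0,0,0],[0,0,0.04],0],[[0,0,0],[0,0,0.05],0],[[0,0,0],[0,0,0.05],0],[[0,0,0],[0,0,0.04],0],[[0,0,0],[0,0,0],0],[[0,0,0],[0,0,0],0]]'
python3 - <<'E'
from h import *
t=cams.read_camera("wrist");sc=cams.read_camera("top")
cv2.imwrite("pics/t7.png",np.hstack([cv2.resize(t,(400,300)),cv2.resize(sc,(400,300))]))
E
```

```text
time_s: 14.85
position: [559.9, -271.4, 206.6]
eef_rot: [[-0.995, -0.096, 0.003], [-0.096, 0.995, -0.002], [-0.002, -0.002, -1.0]]
wrist_force: [-0.2, -0.5, 0.2]
finger_gap: 85.5
gripper_force: 0.0
```

View pics/t7.png

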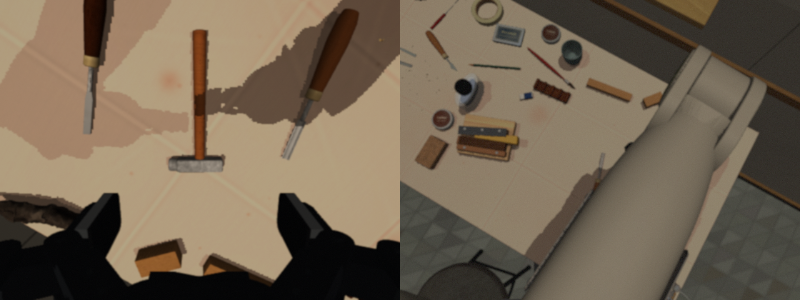

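The hammer lies flat between the chisel and the gouge (handle (199,30)–(200,158), head (170–224,163)), the gripper is clear of it, and the wedge (490–518,140) is still in.

```bash
python3 -c "
from workcell import ticket
print(ticket.sign_off())"
```

```text
the job is handed in; nothing more can be done
None
```

I drove the wedge in with six separate hammer taps until the force climbed to 30 N with almost no further advance, so I take it as tight; the hammer is laid flat and released back in its old place, and the job was handed in at about 15 s.

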